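# Lock the dicing grid into the vegetable dicer

## Robot

A 6-joint arm with a two-finger parallel gripper is mounted at the origin on the work surface. World frame = base frame: x ahead of the robot, y to its left, z up, the work surface at z = 0. Lengths are in m, angles in degrees, forces in N, time in s.
With the tool pointing down it reaches from about 0.375 to 0.9 m from the base axis. Payload 3.1 kg.
Tool frame: the origin (TCP) lies on the centre line of the jaws, within the pads' length; the fingertips stand 19 mm ahead of it and the grasp point (between the pads) is the TCP; z points along the fingers, y is the direction in which the jaws open and shut (so a half turn about z gives the same grasp; the last joint's range is limited). The gripper opens to 87 mm and grips with 3 to 60 N. Pads are 19 mm wide; open, the fingers measure 117 mm over their backs; the gripper's body (75 mm by 190 mm) begins 51 mm behind the grasp point.
Start: joints at [56.179, 30.224, 82.088, -0, 67.689, -10.227], TCP at [0.25, 0.573, 0.242] pointing down, gripper open.
Joint ranges: [-176.69, 176.69], [-43.24, 126.21], [12.49, 139.97], [-82, 262], [0, 151.66], [-163.58, 163.58]. Speed limits (degrees/s): [159.86, 159.86, 180, 180, 180, 180].

## Interface

Orientations are given as a 3x3 rotation matrix whose columns are the frame's x, y, z axes.
In Python, from rig import bot gives the robot as it stands.
- The arm moves only by the tool carry_out, never from a script. Its argument "targets" is a list of rows, each a list of 6 numbers: the shift along the tool's x, y, z each as a share of 200 mm, from -1 to 1, then the turn, a rotation vector about the tool's x, y, z each as a share of pi/2 rad, from -1 to 1. In form: [[dx, dy, dz, ax, ay, az], ...]. A call has 1 to 20 rows; each row is the pose to reach, as a shift and turn from the pose measured when the call began, along the tool's axes at that moment; what a row does not reach only later rows make up. A row lasts 1/8 s, in which the tool goes at most 62.5 mm and 10.7 degrees, less where a joint would pass 70% of its speed; a pose out of reach is approached as far as the arm can. A call with a number of a shift or a turn outside -1 to 1 is refused whole. A call with a gripper value outside its range is refused whole. "jaw" is the gripper's target within -1 to 1 (fully open at 1, half-way at 0, shut at -1), set as the call begins (left out, the last holds). The fingers move at their own pace and stop on an object; the grip force is fixed at half the most. Time passes only in rows, so rows that repeat a pose let the fingers close. It gives the time, the measured TCP pose, the force and the opening at its end, in the units of the state.
- bot.read_state(): the state, without advancing time (a new reading comes with each control period).
- bot.capture(name): name is "scene" or "top"; returns the picture (400x640x3 uint8, blue, green, red); there is no depth.
- bot.camera_info(name): a dict with "camera_matrix" (3x3 intrinsics, pixels), "view" (4x4, takes a point from world to camera coordinates). Camera axes: x right, y down, z forward; pixel columns grow to the right and rows downward; lengths in m; the calibration is good to about 2 mm. A picture is of the moment at which its call begins. camera_info takes no time and is no camera call.
- bot.hand_in(): hands the job in, once; it reports no verdict.
The state is a dict: "time_s": time; "joint_positions": joint angles; "qvel": joint speeds; "tau": joint torques, N m; "position": TCP position; "tcp_rot": TCP orientation; "force": force on the tool from outside, world axes, zero at the start; "moment": the same for the moment, N m; "opening": opening from 0.0 (shut) to 1.0 (fully open).
Only numpy, scipy, OpenCV 4.12 (cv2) and the standard library are available. Lean on these libraries where they do the work, as an engineer would, in place of code of your own. Each camera call takes 0.05 s, during which the arm holds its last target.

## Task

The blue-framed dicing grid of the vegetable dicer has crept forward in its slideway. Push it back with a fingertip, fully home against its end stops, and then spin the loose wing nut behind it clockwise, with light fingertip strokes on its wings, all the way down until it stops turning. Do not pinch or force the nut or the grid, do not lift the grid, leave the other things on the counter where they are, and finish with the hand clear.

Things in the scene. Friction and masses are not known exactly. Their poses are not given: they have to be found in the camera images.
- dicer: Vegetable dicer, press head off: grey casting on four legs, fixed. Origin on the counter under the grid's home centre; x from front (loading side, to the robot) to back, y left, z up. Deck top z = 120 mm, x -100 to 130, y +-105. Rails 10 mm high at y = +-62 to 70. Two guide sleeves, 33 mm wide, 47 mm high at x = 0, y = +-87. Splash plate 34 mm above the deck at x = 126.
- grid_home (a point): On the dicer, fixed: the place where point grid_tab lies when the grid is fully home (dicer x = -64, y = 0, z = 135 mm). Axes as the dicer's.
- cassette: The loose dicing grid: blue frame 120 x 120 x 12 mm round a square steel mesh, front tab 30 mm high, slotted rear tongue 5 mm thick reaching 105 mm behind its origin, 0.35 kg. Origin at the centre of its underside, on the deck; x to the dicer's back.
- grid_tab (a point): Centre of the front face of the grid's upright front tab (44 wide, 4 thick, 30 mm high, standing on the deck; deck clear before it). The grid lies loose between the rails, slides along dicer x with 2 to 6 N (up to 10 N for a moment at a touch) and starts 12 to 26 mm short of home. The open slot of its rear tongue runs round the stud under the raised nut. x axis: to the dicer's back.
- stud_seat (a point): On the dicer, fixed: on the axis of the upright stud (10 mm in diameter, its end 158 mm above the counter) at the height of the nut's underside when fully down (dicer x = 88, y = 0, z = 125 mm). Axes as the dicer's. The splash plate stands 38 mm behind this axis: fingers work the nut from the front and the sides.
- nut_middle (a point): On the wing nut's axis, at the middle height of its wings (22.5 mm above its underside). Steel wing nut: hub 20 mm wide and 18 mm high with a 27 mm flange below, two opposite upright round wings 5 mm thick, 65 mm over their tips, from 11.5 to 33.5 mm above the underside. x axis points along the wings, z up.
- wing_tip (a point): Outer tip of one of the two wings, 32.5 mm from the axis, at the wings' middle height. The other wing is opposite.
- wingnut (a joint): How far the nut still has to turn, rad: 0 = fully down (a firm stop; wings then lie along the dicer's x); grows anticlockwise from above as it is backed off. Starts at 6.5 to 10.5. Clockwise turning brings it down 3 mm a turn. Friction is light (0.02 N m, about 1 N at a wing); it does not coast and stays where it is left.
- spare_grid: Loose spare dicing grid with a bare grey frame and finer mesh, 120 x 120 mm, 30 mm high at its tab, lying on the counter to the right of the dicer. Leave alone. Origin at the centre of its underside.
- sample_a: Loose clear food-sample box with white lid, 86 x 116 mm, 47 mm high, behind the dicer. Leave alone. Origin at the centre of its underside.
- sample_b: The same with a green lid.
- sample_c: The same with a yellow lid.
- brush: Loose cleaning brush lying on the counter to the left of the dicer. Leave alone.
- ladle: Loose serving spoon with a wooden handle lying on the counter at the right. Leave alone.
- bowl: Loose steel bowl, 116 mm in diameter, 55 mm high, at the right. Leave alone. Origin under its centre.
- sauce: Loose yellow sauce bottle with red cap, 56 mm in diameter, 150 mm high, at the left. Leave alone. Origin under its centre.
Not all that is in view belongs to the job. Of the things like the cassette, leave any that is orange; of the rest the smaller one is meant.

How it is judged (in metres and radians):
On the way, in this order (a step that is already met when the one before it is completed fails the run):
1. the grid is fully home in its slideway while the nut is still loose (x of grid_tab in the frame of grid_home above -0.003 m and z of grid_tab in the frame of grid_home below 0.004 m and value of joint wingnut above 1.5 rad), for 0.2 s.
2. the wing nut has been run fully down (value of joint wingnut below 0.25 rad), for 0.2 s.
At the end, for the whole second after the job is handed in: The grid's tab is within 3 mm of its home point along the slideway and not raised (under 4 mm), and the wing nut is within 0.25 rad of its stop and still (x of grid_tab in the frame of grid_home above -0.003 m and z of grid_tab in the frame of grid_home below 0.004 m and value of joint wingnut below 0.25 rad and velocity of joint wingnut between -0.1 and 0.1 rad/s); the robot touches nothing.
It fails at once if the wing nut is pinched or forced (over 35 N of finger force) (contact force between the fingers and wingnut above 35 N).
It fails at once if the grid is pinched or forced (over 35 N of finger force) (contact force between the fingers and cassette above 35 N).
It fails at once if the grid is lifted (over 8 mm) (z of grid_tab in the frame of grid_home above 0.008 m).
It fails at once if another thing on the counter is moved by more than 20 mm (distance of any of spare_grid, sample_a, sample_b, sample_c, brush, ladle, bowl, sauce from where it was at the start of the episode above 0.02 m).
It also fails if it takes over 61 s, if anything falls off the work surface, if the arm or the gripper's body presses on something with over 40 N, if the wrist force passes 120 N, or if a joint passes its speed limit or range.

## Working session

There is one attempt and no reset: what is moved stays moved. The work goes in short steps, Python scripts to look and compute and a tool call to move; the robot and the scene stay as the last step left them, time stands still between calls to the robot, and variables do not carry over. Pictures are saved under pics/ and viewed, and the job is handed in when it is done.

Besides the shell and the picture viewer there is one more tool, called in YAML: its name, and indented under it one key for each argument. carry_out: Moves the arm, as the interface text tells. Shift numbers are shares of 200 mm and turn numbers shares of pi/2 rad, none past 1 either way. Its arguments: {"type":"object","properties":{"targets":{"type":"array"},"jaw":{"type":"number"}},"required":["targets"]}

```bash
ls; mkdir -p pics
python3 - <<'E'
from rig import bot
import cv2,numpy as np
np.set_printoptions(precision=4,suppress=True)
print(bot.read_state())
for n in("scene","top"):
    cv2.imwrite(f"pics/{n}0.png",bot.capture(n)); c=bot.camera_info(n); print(n,np.array(c["camera_matrix"]),np.array(c["view"]))
E
```

```text
pics
{'time_s': 0.0, 'joint_positions': array([ 56.1779,  30.2788,  82.1586,  -0.0014,  67.6861, -10.2276]), 'qvel': array([-0.056 ,  0.0512,  0.0142, -0.0733,  0.0638,  0.0025]), 'tau': array([  0.0002, -44.004 , -17.6595,   0.0633,   0.0582,  -0.0002]), 'position': array([0.2497, 0.5722, 0.2406]), 'tcp_rot': array([[-0.9164,  0.4003, -0.0012],
       [ 0.4003,  0.9164, -0.0018],
       [ 0.0004, -0.0021, -1.    ]]), 'force': array([0.48  , 0.1317, 0.056 ]), 'moment': array([-0.0077, -0.0001,  0.0367]), 'opening': 0.999873446631387}
scene [[426.9118   0.     319.3304]
 [  0.     426.9118 200.5486]
 [  0.       0.       1.    ]] [[ 0.1729  0.9848  0.0182 -0.0821]
 [ 0.5628 -0.0836 -0.8224 -0.1953]
 [-0.8083  0.1524 -0.5686  1.9139]
 [ 0.      0.      0.      1.    ]]
top [[410.381    0.     322.3399]
 [  0.     410.381  197.7143]
 [  0.       0.       1.    ]] [[ 0.001  -0.9999 -0.0144 -0.0107]
 [-0.9966  0.0002 -0.0819  0.5166]
 [ 0.0819  0.0144 -0.9965  1.2384]
 [ 0.      0.      0.      1.    ]]
```

View pics/scene0.png

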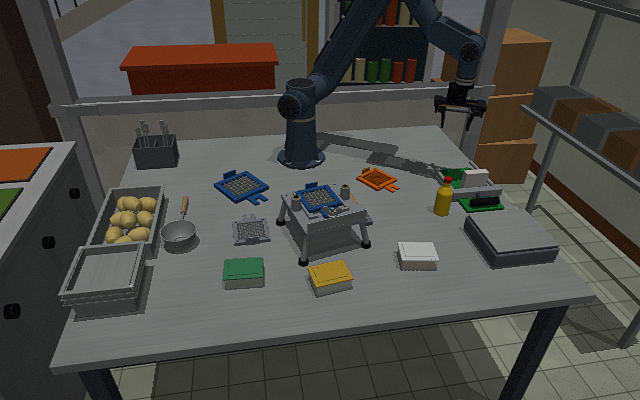

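View pics/top0.png

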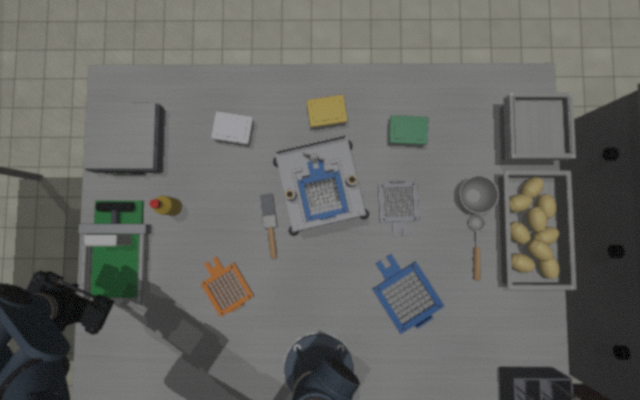

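Grid candidates in the top view are the orange one (228,288), the large blue one on the counter (408,295) and the small blue one on the dicer (323,195). The orange one is excluded. The smaller of the other two, the one on the dicer, is meant. I'll confirm this in an enlarged crop.

Run:
```python
import cv2
a=cv2.imread("pics/top0.png")[130:240,265:375]; cv2.imwrite("pics/top0c.png",cv2.resize(a,None,fx=5,fy=5,interpolation=cv2.INTER_CUBIC))
a=cv2.imread("pics/scene0.png")[170:270,265:385]; cv2.imwrite("pics/scene0c.png",cv2.resize(a,None,fx=6,fy=6,interpolation=cv2.INTER_CUBIC))
```

```text
(no output)
```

View pics/top0c.png

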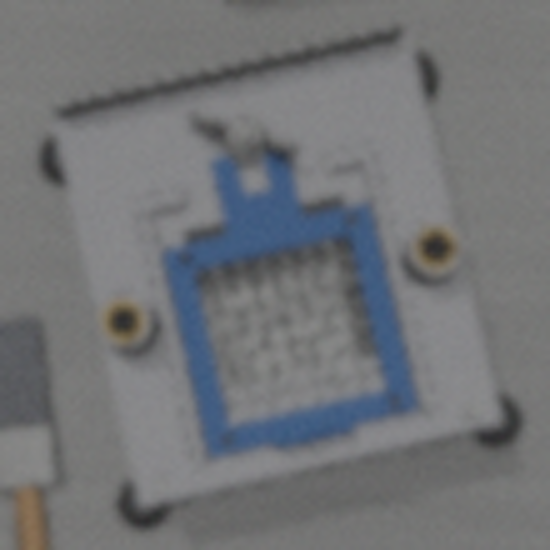

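View pics/scene0c.png

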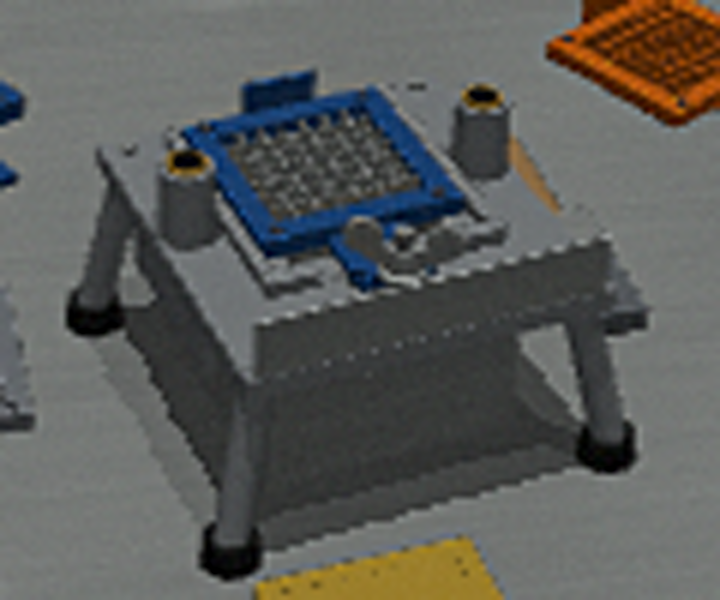

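The crop confirms it: a small blue grid lying on the dicer. The sleeve tops are at top-crop (124,320) and (436,246), the nut is near (243,135). Next I measure poses.

```bash
cat > h.py <<'E'
from rig import bot
import cv2,numpy as np
np.set_printoptions(precision=4,suppress=True)
def P(n):
    c=bot.camera_info(n); return np.array(c["camera_matrix"]),np.array(c["view"])
def ray(n,u,v,z):
    K,V=P(n); R=V[:3,:3];o=-R.T@V[:3,3]; d=R.T@np.linalg.solve(K,[u,v,1]); return o+d*(z-o[2])/d[2]
def tri(a,b):
    M=[]
    for n in("top","scene"):
        K,V=P(n);M.append(K@V[:3])
    X=cv2.triangulatePoints(M[0],M[1],np.array(a,float).reshape(2,1),np.array(b,float).reshape(2,1))[:,0]; return X[:3]/X[3]
def proj(n,p):
    K,V=P(n); q=K@(V[:3,:3]@np.asarray(p)+V[:3,3]); return q[:2]/q[2]
def frame(o,yaw):
    c,s=np.cos(yaw),np.sin(yaw); return lambda p:np.array([o[0]+c*p[0]-s*p[1],o[1]+s*p[0]+c*p[1],p[2]])
E
python3 - <<'E'
from h import *
T=lambda x,y:(265+(x+.5)/5-.5,130+(y+.5)/5-.5)
S=lambda x,y:(265+(x+.5)/6-.5,170+(y+.5)/6-.5)
L=(T(124,321),S(482,96)); R=(T(436,246),S(187,161))
for a in(L,R): print(tri(*a),ray("top",*a[0],.167),ray("scene",*a[1],.167))
l,r=[(ray("top",*a[0],.167)+ray("scene",*a[1],.167))/2 for a in (L,R)]
o=(l+r)/2; d=l-r; yaw=np.arctan2(-d[0],d[1]); print("o",o,np.linalg.norm(d),np.degrees(yaw))
for k,c in {"BL":(58,118),"BR":(400,32),"FL":(138,505),"FR":(500,420)}.items():
    print(k,ray("top",*T(*c),.12))
F=frame(o,yaw)
img={n:cv2.imread(f"pics/{n}0.png") for n in("top","scene")}
def toD(p):
    c,s=np.cos(yaw),np.sin(yaw);d=p-o;return np.array([c*d[0]+s*d[1],-s*d[0]+c*d[1]])
# tab top edge: scene corners
print("tab top (scene, z=.15)",toD(ray("scene",*S(245,82),.15)),toD(ray("scene",*S(316,70),.15)))
print("tab top(top)",toD(ray("top",*T(270,445),.15)),toD(ray("top",*T(355,430),.15)))
print("frame front corners top z=.132",toD(ray("top",*T(210,456),.132)),toD(ray("top",*T(415,407),.132)))
print("frame back corners top z=.132",toD(ray("top",*T(165,250),.132)),toD(ray("top",*T(372,203),.132)))
print("wing L, R top z=.152",[toD(ray("top",*T(*c),.152)) for c in((195,122),(294,155))])
for n in img:
    im=img[n].copy()
    for p in [(x,y,.12) for x in(-100,130) for y in(-105,105)]+[(0,87,.167),(0,-87,.167),(88,0,.158),(88,0,.125),(-64,0,.135)]:
        q=proj(n,F((p[0]/1e3 if abs(p[0])>=1 else 0,p[1]/1e3,p[2])))
        cv2.circle(im,tuple(int(round(v*16)) for v in q),16,(0,0,255),-1,shift=4)
    a=im[130:240,265:375] if n=="top" else im[170:270,265:385]
    cv2.imwrite(f"pics/{n}1c.png",cv2.resize(a,None,fx=5,fy=5,interpolation=cv2.INTER_NEAREST))
E
```

```text
[0.5151 0.0764 0.1676] [0.5153 0.077  0.167 ] [0.5142 0.0761 0.167 ]
[ 0.556  -0.0929  0.1684] [ 0.5562 -0.0927  0.167 ] [ 0.5539 -0.093   0.167 ]
o [ 0.5349 -0.0081  0.167 ] 0.17412558475986326 13.376205744058044
BL [0.6361 0.1201 0.12  ]
BR [ 0.6856 -0.0754  0.12  ]
FL [0.4157 0.0728 0.12  ]
FR [ 0.4636 -0.1309  0.12  ]
tab top (scene, z=.15) [-0.0873 -0.0195] [-0.0842  0.023 ]
tab top(top) [-0.0827  0.0258] [-0.0854 -0.0214]
frame front corners top z=.132 [-0.0803  0.0601] [-0.0801 -0.0574]
frame back corners top z=.132 [0.0382 0.0584] [ 0.0371 -0.0609]
wing L, R top z=.152 [array([0.1012, 0.0252]), array([ 0.0704, -0.024 ])]
```

View pics/top1c.png

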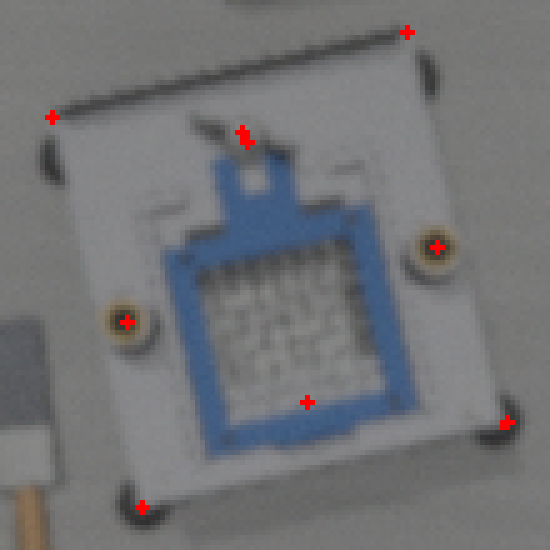

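View pics/scene1c.png

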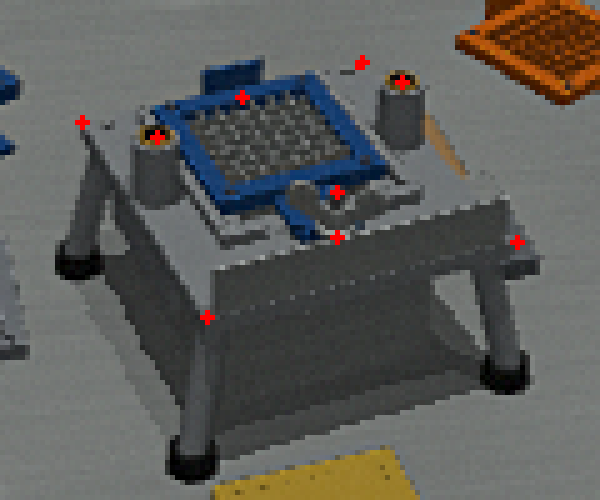

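The overlay of the dicer frame fits both views: deck corners, sleeves and stud all land within 1–2 px. The grid is about 20 mm short of home, and the wings sit about 58° from dicer x. My plan is to push the tab with shut fingers. Then I'll set the jaws to a small opening around the stud axis and stroke both wings by turning the last joint.

```bash
cat > d.py <<'E'
from h import *
from scipy.spatial.transform import Rotation as Ro
import sys
O=np.array([.535,-.008]);YAW=np.radians(13.4)
F=frame(O,YAW)
def Rt(yawdeg): # tool down, tool x at world yaw
    y=np.radians(yawdeg);x=np.array([np.cos(y),np.sin(y),0]);z=np.array([0,0,-1.]);return np.c_[x,np.cross(z,x),z]
def go(px,py,pz,yaw):
    s=bot.read_state();R=s["tcp_rot"];p=F((px,py,pz))
    d=R.T@(p-s["position"]);w=Ro.from_matrix(R.T@Rt(yaw)).as_rotvec()
    print("target",p,"shares",d/.2,w/(np.pi/2))
def st():
    s=bot.read_state();p=s["position"];R=s["tcp_rot"];c,n=np.cos(YAW),np.sin(YAW);d=p[:2]-O
    print("t",s["time_s"],"dicer",np.array([c*d[0]+n*d[1],-n*d[0]+c*d[1],p[2]]),"yaw",np.degrees(np.arctan2(R[1,0],R[0,0]))%360,"j",s["joint_positions"],"F",s["force"],"M",s["moment"],"op",s["opening"])
E
python3 -c "
from d import *
st();go(-.125,0,.24,193.4)"
```

```text
t 0.1 dicer [-0.143   0.6305  0.2407] yaw 156.40427055123672 j [ 56.1777  30.2737  82.1507  -0.0005  67.6907 -10.2263] F [ 0.3553  0.4964 -0.2227] M [-0.0387  0.0182 -0.0345] op 0.9998935631399778
target [ 0.4134 -0.037   0.24  ] shares [-1.9689 -2.4638  0.0075] [-0.0011 -0.0006 -0.4111]
```

carry_out:
  targets:
    - [-0.13,-0.17,0,0,0,0]
    - [-0.33,-0.41,0,0,0,0]
    - [-0.53,-0.66,0,0,0,0]
    - [-0.7,-0.87,0,0,0,0]
    - [-0.75,-0.94,0,0,0,0]
  jaw: -1

```text
time_s: 0.72
position: [0.3118, 0.3374, 0.2407]
tcp_rot: [[-0.915, 0.403, -0.003], [0.403, 0.915, -0.003], [0.001, -0.004, -1.0]]
force: [0.3, 0.0, 0.0]
opening: 0.52
```

carry_out:
  targets:
    - [-0.13,-0.17,0,0,0,-0.05]
    - [-0.33,-0.41,0,0,0,-0.14]
    - [-0.53,-0.66,0,0,0,-0.24]
    - [-0.7,-0.87,0,0,0,-0.33]
    - [-0.75,-0.94,0,0,0,-0.41]
    - [-0.75,-0.94,0,0,0,-0.41]

```text
time_s: 1.48
position: [0.3746, 0.1037, 0.2413]
tcp_rot: [[-0.975, -0.223, -0.001], [-0.223, 0.975, -0.002], [0.002, -0.002, -1.0]]
force: [0.8, -0.6, 0.4]
opening: 0.005
```

```bash
python3 -c "
from d import *
st();go(-.125,0,.24,193.4);go(-.125,0,.147,193.4)"
```

```text
t 1.475 dicer [-0.1301  0.1458  0.2413] yaw 192.87659818728014 j [  -1.0078   11.9847  113.799    -0.1761   54.2984 -103.7817] F [ 0.8001 -0.568   0.3771] M [0.0607 0.0173 0.0085] op 0.004722084871795625
target [ 0.4134 -0.037   0.24  ] shares [-0.0323 -0.7289  0.0081] [-0.0013 -0.0013 -0.0058]
target [ 0.4134 -0.037   0.147 ] shares [-0.0333 -0.728   0.4731] [-0.0013 -0.0013 -0.0058]
```

carry_out:
  targets:
    - [-0.01,-0.15,0,0,0,0]
    - [-0.02,-0.4,0,0,0,0]
    - [-0.03,-0.62,0,0,0,0]
    - [-0.033,-0.73,0.05,0,0,-0.006]
    - [-0.033,-0.73,0.2,0,0,-0.006]
    - [-0.033,-0.73,0.37,0,0,-0.006]
    - [-0.033,-0.73,0.473,0,0,-0.006]
    - [-0.033,-0.73,0.473,0,0,-0.006]
    - [-0.033,-0.73,0.473,0,0,-0.006]

```text
time_s: 2.6
position: [0.4141, -0.0368, 0.1475]
tcp_rot: [[-0.973, -0.233, -0.0], [-0.233, 0.973, -0.003], [0.001, -0.002, -1.0]]
force: [0.5, -0.9, 0.2]
opening: 0.002
```

Run:
```python
from d import *
st()
a=bot.capture("scene");cv2.imwrite("pics/s2.png",cv2.resize(a[130:270,255:395],None,fx=4,fy=4))
go(-.097,0,.147,193.4)
```

```text
t 2.6 dicer [-0.1242  0.      0.1475] yaw 193.444933236958 j [ -20.4501   24.3442  116.5739   -0.234    39.0554 -123.7134] F [ 0.5257 -0.8696  0.1835] M [0.114  0.0536 0.0027] op 0.0024905370115093466
target [ 0.4406 -0.0305  0.147 ] shares [-0.1359  0.0011  0.0035] [-0.0019 -0.0003  0.0005]
```

View pics/s2.png

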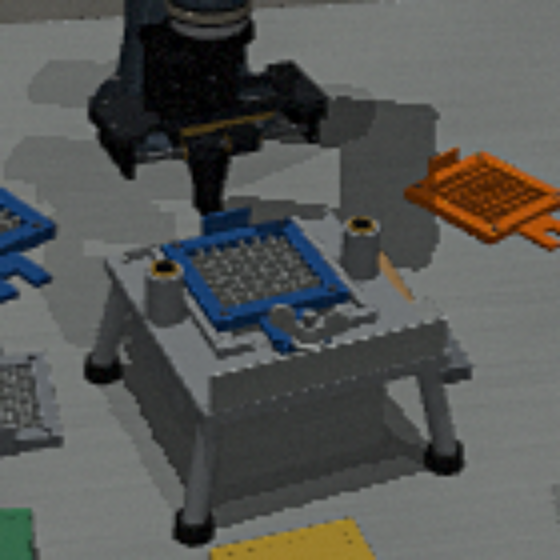

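carry_out:
  targets:
    - [-0.04,0,0,0,0,0]
    - [-0.09,0,0,0,0,0]
    - [-0.12,0,0,0,0,0]
    - [-0.13,0,0.0,0,0,0]
    - [-0.137,0,0.0,0,0,0]
    - [-0.144,0,0.0,0,0,0]
    - [-0.151,0,0.0,0,0,0]
    - [-0.158,0,0.0,0,0,0]
    - [-0.165,0,0.0,0,0,0]
    - [-0.172,0,0,0,0,0]
    - [-0.179,0,0,0,0,0]
    - [-0.186,0,0,0,0,0]
    - [-0.193,0,0,0,0,0]
    - [-0.2,0,0,0,0,0]

```text
time_s: 4.4
position: [0.4533, -0.0276, 0.1477]
tcp_rot: [[-0.973, -0.232, 0.0], [-0.232, 0.973, -0.003], [0.0, -0.003, -1.0]]
force: [-1.9, -0.2, -0.3]
opening: 0.008
```

```bash
python3 -c "
from d import *
st()"
```

```text
t 4.4 dicer [-0.0841 -0.0002  0.1477] yaw 193.4428165394208 j [ -17.538    26.3959  111.3748   -0.2299   42.1622 -120.8105] F [-1.8641 -0.2366 -0.2654] M [ 0.038  0.261 -0.006] op 0.0083261810116565
```

carry_out:
  targets:
    - [-0.007,0,0,0,0,0]
    - [-0.014,0,0,0,0,0]
    - [-0.021,0,0,0,0,0]
    - [-0.028,0,0,0,0,0]
    - [-0.034,0,0,0,0,0]
    - [-0.039,0,0,0,0,0]
    - [-0.044,0,0,0,0,0]

```text
time_s: 5.28
position: [0.4617, -0.0256, 0.1477]
tcp_rot: [[-0.973, -0.232, -0.0], [-0.232, 0.973, -0.003], [0.001, -0.003, -1.0]]
force: [-3.0, -1.3, 1.1]
opening: 0.007
```

carry_out:
  targets:
    - [-0.002,0,0,0,0,0]
    - [-0.004,0,0,0,0,0]

```text
time_s: 5.52
position: [0.4617, -0.0254, 0.1477]
tcp_rot: [[-0.973, -0.233, -0.002], [-0.233, 0.973, -0.003], [0.002, -0.002, -1.0]]
force: [-3.9, -1.8, 0.9]
opening: 0.005
```

carry_out:
  targets:
    - [-0.002,0,0,0,0,0]
    - [-0.004,0,0,0,0,0]

```text
time_s: 5.78
position: [0.4618, -0.0252, 0.1477]
tcp_rot: [[-0.972, -0.233, -0.003], [-0.233, 0.972, -0.003], [0.004, -0.002, -1.0]]
force: [-5.9, -3.4, 2.6]
opening: 0.005
```

```bash
python3 -c "
from d import *
st()"
```

```text
t 5.775 dicer [-0.0752  0.0002  0.1477] yaw 193.48134811140955 j [ -16.8744   26.9208  110.0789   -0.3206   43.1415 -120.1218] F [-5.9434 -3.3917  2.5812] M [-0.3611  0.8945 -0.0187] op 0.004714451470397206
```

carry_out:
  targets:
    - [-0.006,0,0,0,0,0]
    - [-0.01,0,0,0,0,0]

```text
time_s: 6.02
position: [0.4618, -0.025, 0.1477]
tcp_rot: [[-0.972, -0.234, -0.008], [-0.234, 0.972, -0.004], [0.009, -0.002, -1.0]]
force: [-8.8, -4.4, 5.7]
opening: 0.005
```

carry_out:
  targets:
    - [-0.006,0,0,0,0,0]
    - [-0.01,0,0,0,0,0]

```text
time_s: 6.28
position: [0.4619, -0.025, 0.1477]
tcp_rot: [[-0.972, -0.235, -0.012], [-0.235, 0.972, -0.005], [0.013, -0.002, -1.0]]
force: [-8.2, -5.2, 4.8]
opening: 0.009
```

Run:
```python
from d import *
st()
a=bot.capture("top");cv2.imwrite("pics/t3.png",a);cv2.imwrite("pics/t3c.png",cv2.resize(a[130:240,265:375],None,fx=5,fy=5,interpolation=cv2.INTER_CUBIC))
```

```text
t 6.275 dicer [-0.0751  0.0004  0.1477] yaw 193.61654816357242 j [ -16.7006   27.066   109.7263   -0.649    43.8068 -119.8469] F [-8.2198 -5.2054  4.7845] M [-0.88    1.4149 -0.0945] op 0.008802924017371525
```

View pics/t3c.png

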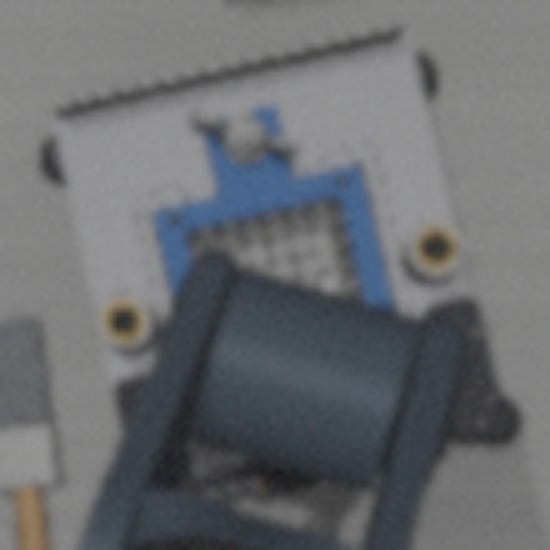

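Run:
```python
from d import *
T=lambda x,y:(265+(x+.5)/5-.5,130+(y+.5)/5-.5)
c,n=np.cos(YAW),np.sin(YAW)
D=lambda p:np.array([c*(p[0]-O[0])+n*(p[1]-O[1]),-n*(p[0]-O[0])+c*(p[1]-O[1])])
for q in((155,211),(359,165)): print(D(ray("top",*T(*q),.132)))
def back(f):
    im=cv2.imread(f).astype(float); r=[]
    for y in np.arange(-52,53,4):
        if abs(y)<28: continue
        xs=np.arange(30,75,.5); v=[]
        for x in xs:
            u=proj("top",F((x/1e3,y/1e3,.132))); q=cv2.getRectSubPix((im[...,0]-im[...,2]).astype(np.float32),(1,1),tuple(map(float,u)))[0,0]; v.append(q)
        v=np.array(v); m=(v.max()+v[-8:].mean())/2; r.append(xs[np.where(v>m)[0][-1]])
    return np.array(r)
for f in("pics/top0.png","pics/t3.png"): r=back(f);print(f,np.median(r),r)
```

```text
[0.061  0.0588]
[ 0.0596 -0.059 ]
pics/top0.png 38.5 [37.5 38.5 38.5 38.5 38.5 39.  38.5 38.5 38.5 38.5 39.  39.  39.  38. ]
pics/t3.png 60.0 [59.5 59.5 60.5 60.  60.  60.  60.5 60.5 60.  60.5 60.5 61.  59.5 59.5]
```

Frame rear edge now reads +60 mm in dicer x, which is home. It moved 21.5 mm and then stayed put while the force rose to about 10 N. Now I back off and raise the tool.

carry_out:
  targets:
    - [0.02,0,0,0,0,0]
    - [0.1,0,0,0,0,0]
    - [0.2,0,-0.05,0,0,0]
    - [0.2,0,-0.25,0,0,0]
    - [0.2,0,-0.5,0,0,0]
    - [0.2,0,-0.5,0,0,0]
  jaw: -1

```text
time_s: 7.08
position: [0.4266, -0.0348, 0.2515]
tcp_rot: [[-0.972, -0.235, -0.002], [-0.235, 0.972, -0.007], [0.004, -0.007, -1.0]]
force: [0.4, -0.8, -0.2]
opening: 0.004
```

Run:
```python
from d import *
st()
for n in("top","scene"): cv2.imwrite(f"pics/{n}4.png",bot.capture(n))
a=cv2.imread("pics/scene4.png");cv2.imwrite("pics/s4c.png",cv2.resize(a[170:250,285:365],None,fx=7,fy=7,interpolation=cv2.INTER_CUBIC))
a=cv2.imread("pics/top4.png");cv2.imwrite("pics/t4c.png",cv2.resize(a[135:195,285:345],None,fx=9,fy=9,interpolation=cv2.INTER_CUBIC))
go(.088,0,.235,240)
```

```text
t 7.075 dicer [-0.1117 -0.001   0.2515] yaw 193.60666250833555 j [ -19.3881   14.2108  108.1973   -0.5322   57.5761 -122.7103] F [ 0.3934 -0.7528 -0.1758] M [ 0.0346  0.0229 -0.0037] op 0.003883027791661536
target [0.6206 0.0124 0.235 ] shares [-1.011  -0.0059  0.0551] [ 0.0018 -0.0075 -0.5155]
```

View pics/s4c.png

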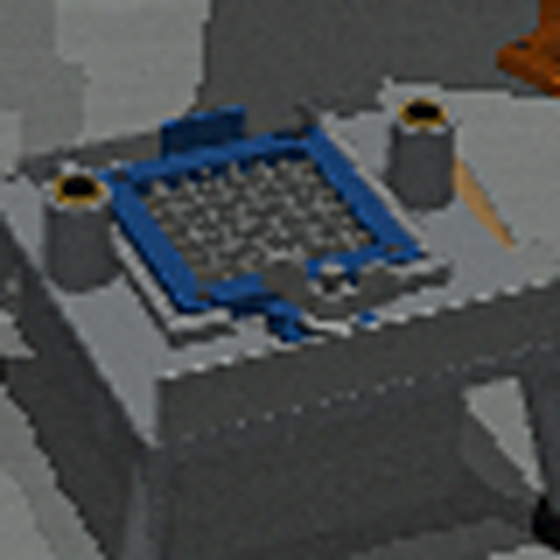

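View pics/t4c.png

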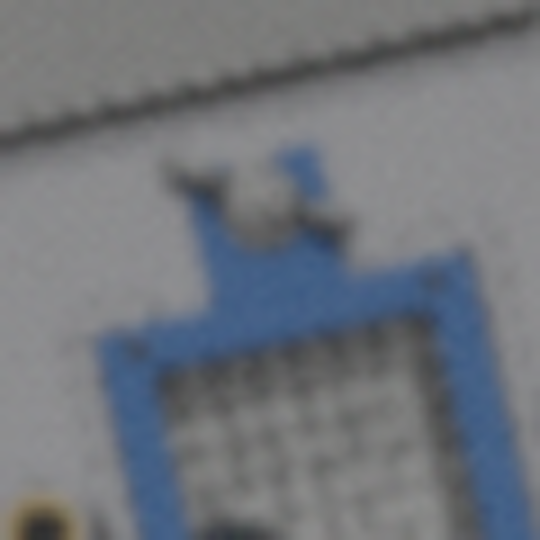

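Run:
```python
from d import *
T=lambda x,y:(285+(x+.5)/9-.5,135+(y+.5)/9-.5)
c,n=np.cos(YAW),np.sin(YAW)
D=lambda p:np.array([c*(p[0]-O[0])+n*(p[1]-O[1]),-n*(p[0]-O[0])+c*(p[1]-O[1])])
print(D(ray("top",*T(258,203),.153)),D(ray("top",*T(175,168),.153)),D(ray("top",*T(345,237),.153)))
```

```text
[0.0862 0.001 ] [0.1028 0.0234] [ 0.0696 -0.0226]
```

carry_out:
  targets:
    - [-0.1,0,0,0,0,0]
    - [-0.3,0,0.01,0,0,-0.1]
    - [-0.5,0,0.02,0,0,-0.2]
    - [-0.7,0,0.03,0,0,-0.3]
    - [-0.9,-0.005,0.055,0,0,-0.4]
    - [-1,-0.006,0.055,0.002,-0.008,-0.48]
    - [-1,-0.006,0.055,0.002,-0.008,-0.515]
    - [-1,-0.006,0.055,0.002,-0.008,-0.515]
  jaw: -0.36

```text
time_s: 8.18
position: [0.6173, 0.0121, 0.2324]
tcp_rot: [[-0.501, -0.865, -0.004], [-0.865, 0.501, 0.001], [0.001, 0.004, -1.0]]
force: [0.5, -0.1, 0.2]
opening: 0.319
```

Run:
```python
from d import *
st()
a=bot.capture("scene");cv2.imwrite("pics/s5c.png",cv2.resize(a[130:250,265:385],None,fx=5,fy=5,interpolation=cv2.INTER_CUBIC))
go(.088,0,.165,240)
```

```text
t 8.175 dicer [0.0847 0.0005 0.2324] yaw 239.91887506836477 j [  -9.2476   30.2929   83.6203    0.0317   66.3108 -159.1792] F [ 0.5346 -0.1434  0.1647] M [ 0.1509  0.0835 -0.019 ] op 0.31942800753777006
target [0.6206 0.0124 0.165 ] shares [-0.0102 -0.0146  0.3392] [ 0.0021 -0.0005 -0.0011]
```

View pics/s5c.png

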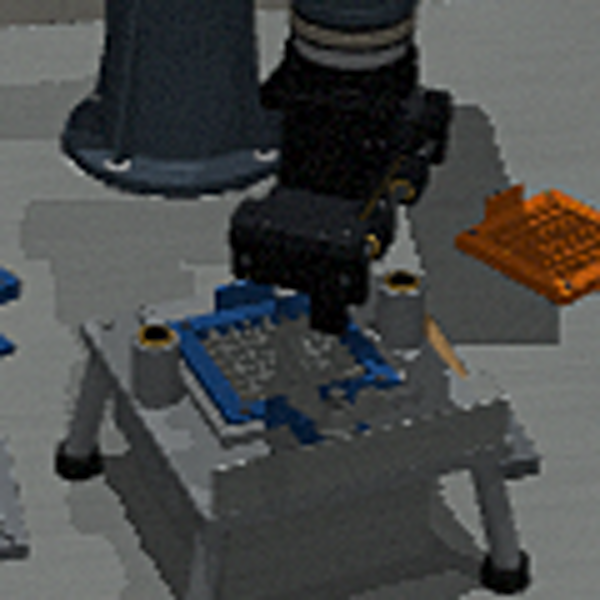

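carry_out:
  targets:
    - [-0.009,-0.012,0.0,0,0,0]
    - [-0.009,-0.012,0.08,0,0,0]
    - [-0.009,-0.012,0.18,0,0,0]
    - [-0.009,-0.012,0.27,0,0,0]
    - [-0.009,-0.012,0.32,0,0,0]
    - [-0.009,-0.012,0.34,0,0,0]
    - [-0.009,-0.012,0.34,0,0,0]

```text
time_s: 9.1
position: [0.6201, 0.0124, 0.1648]
tcp_rot: [[-0.502, -0.865, -0.003], [-0.865, 0.502, 0.001], [0.001, 0.003, -1.0]]
force: [-0.1, 0.7, -0.3]
opening: 0.318
```

Run:
```python
from d import *
st()
```

```text
t 9.1 dicer [0.0876 0.0002 0.1648] yaw 239.89362772040732 j [  -9.1723   35.1626   86.6904    0.0312   58.3276 -159.0822] F [-0.0747  0.7463 -0.3465] M [0.0629 0.1143 0.0228] op 0.31765260399968653
```

carry_out:
  targets:
    - [0,0,0,0,0,0.06]
    - [0,0,0,0,0,0.12]
    - [0,0,0,0,0,0.18]
    - [0,0,0,0,0,0.24]
    - [0,0,0,0,0,0.3]
    - [0,0,0,0,0,0.36]
    - [0,0,0,0,0,0.42]
    - [0,0,0,0,0,0.48]
    - [0,0,0,0,0,0.54]
    - [0,0,0,0,0,0.6]
    - [0,0,0,0,0,0.66]
    - [0,0,0,0,0,0.72]
    - [0,0,0,0,0,0.78]

```text
time_s: 10.72
position: [0.6201, 0.0124, 0.1655]
tcp_rot: [[-0.983, 0.182, -0.003], [0.182, 0.983, 0.001], [0.003, 0.0, -1.0]]
force: [-0.9, 0.1, -0.0]
opening: 0.32
```

Run:
```python
from d import *
st()
for n in("top","scene"): cv2.imwrite(f"pics/{n}6.png",bot.capture(n))
a=cv2.imread("pics/scene6.png");cv2.imwrite("pics/s6c.png",cv2.resize(a[170:250,285:365],None,fx=7,fy=7,interpolation=cv2.INTER_CUBIC))
```

```text
t 10.725 dicer [0.0875 0.0001 0.1655] yaw 169.5205761717391 j [ -9.1722  35.0992  86.6838   0.0222  58.3746 -88.7044] F [-0.9433  0.0908 -0.0491] M [0.0369 0.11   0.0353] op 0.31951357612536274
```

View pics/s6c.png

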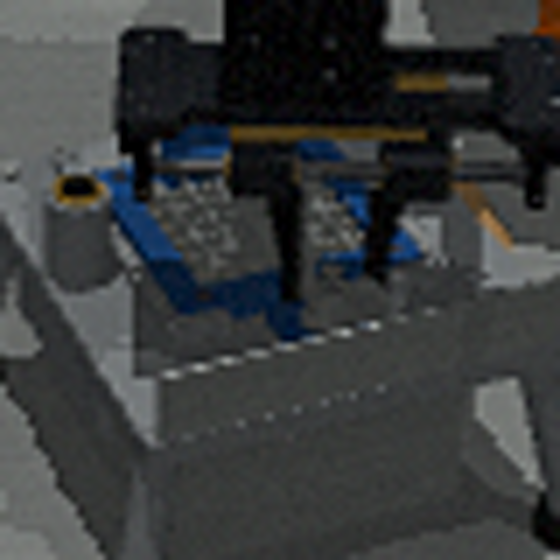

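carry_out:
  targets:
    - [0,0,0,0,0,0.08]
    - [0,0,0,0,0,0.16]
    - [0,0,0,0,0,0.24]
    - [0,0,0,0,0,0.32]
    - [0,0,0,0,0,0.4]
    - [0,0,0,0,0,0.48]
    - [0,0,0,0,0,0.56]
    - [0,0,0,0,0,0.64]
    - [0,0,0,0,0,0.72]
    - [0,0,0,0,0,0.8]
    - [0,0,0,0,0,0.88]
    - [0,0,0,0,0,0.96]
    - [0,0,0,0,0,1.0]

```text
time_s: 12.45
position: [0.6203, 0.012, 0.1659]
tcp_rot: [[0.179, 0.984, -0.002], [0.984, -0.179, -0.0], [-0.0, -0.002, -1.0]]
force: [-0.9, -1.5, -1.2]
opening: 0.318
```

Run:
```python
from d import *
st();go(.0877,0,.165,-10)
for n in("top","scene"): cv2.imwrite(f"pics/{n}7.png",bot.capture(n))
a=cv2.imread("pics/scene7.png");cv2.imwrite("pics/s7c.png",cv2.resize(a[170:250,285:365],None,fx=7,fy=7,interpolation=cv2.INTER_CUBIC))
```

```text
t 12.45 dicer [ 0.0876 -0.0003  0.1659] yaw 79.68179778612834 j [-9.188  35.0723 86.6684 -0.0227 58.371   1.1422] F [-0.8874 -1.4929 -1.2366] M [-0.2901  0.2171  0.0371] op 0.31783331915635454
target [0.6203 0.0123 0.165 ] shares [ 0.0016 -0.0001  0.0044] [-0.0008  0.0012  0.9965]
```

View pics/s7c.png

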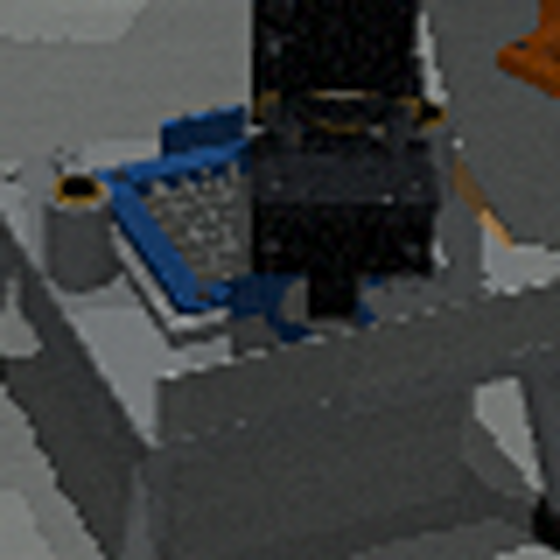

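A wing shows left of the finger at (290,300), ahead of it in the clockwise direction, so the nut is turning with the hand. I continue the stroke.

carry_out:
  targets:
    - [0,0,0.004,0,0,0.08]
    - [0,0,0.004,0,0,0.16]
    - [0,0,0.004,0,0,0.24]
    - [0,0,0.004,0,0,0.32]
    - [0,0,0.004,0,0,0.4]
    - [0,0,0.004,0,0,0.48]
    - [0,0,0.004,0,0,0.56]
    - [0,0,0.004,0,0,0.64]
    - [0,0,0.004,0,0,0.72]
    - [0,0,0.004,0,0,0.8]
    - [0,0,0.004,0,0,0.88]
    - [0,0,0.004,0,0,0.96]
    - [0,0,0.004,0,0,1.0]

```text
time_s: 14.18
position: [0.62, 0.0124, 0.1652]
tcp_rot: [[0.984, -0.177, -0.002], [-0.177, -0.984, 0.001], [-0.002, -0.0, -1.0]]
force: [-1.5, 0.3, -0.6]
opening: 0.321
```

carry_out:
  targets:
    - [0,0,0,0,0,0.08]
    - [0,0,0,0,0,0.16]
    - [0,0,0,0,0,0.24]
    - [0,0,0,0,0,0.32]
    - [0,0,0,0,0,0.4]
    - [0,0,0,0,0,0.48]
    - [0,0,0,0,0,0.56]
    - [0,0,0,0,0,0.61]
    - [0,0,0,0,0,0.61]

```text
time_s: 15.3
position: [0.6203, 0.0123, 0.1655]
tcp_rot: [[0.423, -0.906, -0.002], [-0.906, -0.423, 0.0], [-0.001, 0.001, -1.0]]
force: [0.2, -1.2, -0.8]
opening: 0.318
```

Run:
```python
from d import *
st();go(.0877,0,.21,-50)
```

```text
t 15.3 dicer [ 0.0877 -0.      0.1655] yaw 295.0538681627803 j [ -9.1762  35.0922  86.6962   0.0102  58.304  145.7645] F [ 0.1938 -1.1945 -0.7656] M [-0.0351  0.1795  0.0297] op 0.31756675264331397
target [0.6203 0.0123 0.21  ] shares [-0.0004  0.0002 -0.2223] [ 0.0007  0.0008 -0.1661]
```

carry_out:
  targets:
    - [0,0,0,0,0,-0.08]
    - [0,0,-0.05,0,0,-0.12]
    - [0,0,-0.2,0,0,-0.17]
    - [0,0,-0.3,0,0,-0.28]
    - [0,0,-0.3,0,0,-0.39]
    - [0,0,-0.3,0,0,-0.5]
    - [0,0,-0.3,0,0,-0.61]
    - [0,0,-0.3,0,0,-0.72]
    - [0,0,-0.3,0,0,-0.83]
    - [0,0,-0.3,0,0,-0.94]
    - [0,0,-0.3,0,0,-1.0]

```text
time_s: 16.68
position: [0.6207, 0.0124, 0.226]
tcp_rot: [[0.903, 0.429, -0.0], [0.429, -0.903, 0.001], [-0.0, -0.001, -1.0]]
force: [-0.4, -1.1, -0.1]
opening: 0.318
```

carry_out:
  targets:
    - [0,0,0,0,0,-0.11]
    - [0,0,0,0,0,-0.22]
    - [0,0,0,0,0,-0.33]
    - [0,0,0,0,0,-0.44]
    - [0,0,0,0,0,-0.55]
    - [0,0,0,0,0,-0.66]
    - [0,0,0,0,0,-0.77]
    - [0,0,0,0,0,-0.88]
    - [0,0,0,0,0,-0.98]

```text
time_s: 17.8
position: [0.6211, 0.0125, 0.2264]
tcp_rot: [[-0.408, 0.913, 0.001], [0.913, 0.408, 0.001], [0.0, 0.001, -1.0]]
force: [-0.2, -0.0, 0.4]
opening: 0.322
```

Run:
```python
from d import *
st();go(.0877,0,.165,170)
a=bot.capture("scene");cv2.imwrite("pics/scene8.png",a);cv2.imwrite("pics/s8c.png",cv2.resize(a[170:250,285:365],None,fx=7,fy=7,interpolation=cv2.INTER_CUBIC))
```

```text
t 17.8 dicer [0.0885 0.     0.2264] yaw 114.08836092084034 j [ -9.1598  30.8701  83.5936   0.0517  65.497  -33.2696] F [-0.1775 -0.0166  0.4415] M [-0.0556  0.0462  0.0123] op 0.322091117990064
target [0.6203 0.0123 0.165 ] shares [ 0.0006 -0.0043  0.3069] [ 0.0007  0.0001 -0.6212]
```

View pics/s8c.png

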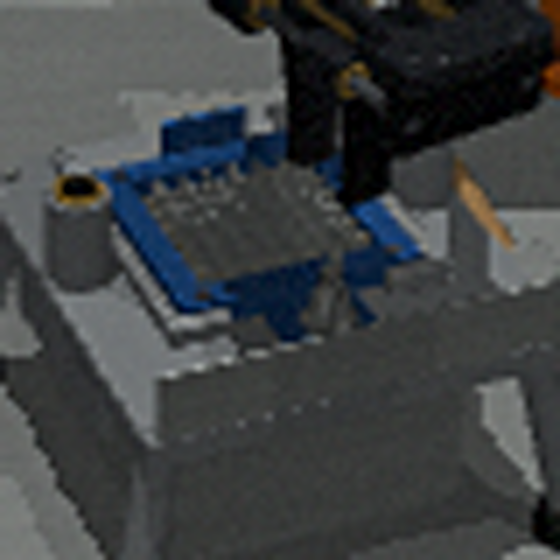

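The nut's wings now appear nearly edge-on at (332,295), as predicted (world about −18°). I turn back to a perpendicular position and lower again.

carry_out:
  targets:
    - [0,-0.004,0,0,0,-0.11]
    - [0,-0.004,0,0,0,-0.22]
    - [0,-0.004,0,0,0,-0.33]
    - [0,-0.004,0,0,0,-0.44]
    - [0,-0.004,0.02,0,0,-0.54]
    - [0,-0.004,0.1,0,0,-0.55]
    - [0,-0.004,0.18,0,0,-0.55]
    - [0,-0.004,0.26,0,0,-0.55]
    - [0,-0.004,0.31,0,0,-0.55]
    - [0,-0.004,0.31,0,0,-0.55]

```text
time_s: 19.1
position: [0.6197, 0.0123, 0.163]
tcp_rot: [[-0.96, 0.28, -0.002], [0.28, 0.96, 0.001], [0.002, 0.0, -1.0]]
force: [-0.7, -0.0, -0.2]
opening: 0.321
```

carry_out:
  targets:
    - [0,0,0,0,0,0.08]
    - [0,0,0,0,0,0.16]
    - [0,0,0,0,0,0.24]
    - [0,0,0,0,0,0.32]
    - [0,0,0,0,0,0.4]
    - [0,0,0,0,0,0.48]
    - [0,0,0,0,0,0.56]
    - [0,0,0,0,0,0.64]
    - [0,0,0,0,0,0.72]
    - [0,0,0,0,0,0.8]
    - [0,0,0,0,0,0.88]
    - [0,0,0,0,0,0.96]
    - [0,0,0,0,0,1.0]

```text
time_s: 20.72
position: [0.6201, 0.012, 0.1635]
tcp_rot: [[0.282, 0.959, -0.001], [0.959, -0.282, 0.0], [0.0, -0.001, -1.0]]
force: [0.1, -0.6, -0.7]
opening: 0.321
```

Run:
```python
from d import *
st();go(.0877,0,.165,0)
```

```text
t 20.725 dicer [ 0.0874 -0.0003  0.1635] yaw 73.60309350242105 j [-9.2073 35.2087 86.8518  0.018  57.9822  7.18  ] F [ 0.1139 -0.6478 -0.6926] M [-0.1586  0.1165 -0.0006] op 0.32103403005887743
target [0.6203 0.0123 0.165 ] shares [ 0.0018  0.0005 -0.0073] [-0.0005  0.0002  0.8178]
```

carry_out:
  targets:
    - [0,0,0,0,0,0.08]
    - [0,0,0,0,0,0.16]
    - [0,0,0,0,0,0.24]
    - [0,0,0,0,0,0.32]
    - [0,0,0,0,0,0.4]
    - [0,0,0,0,0,0.48]
    - [0,0,0,0,0,0.56]
    - [0,0,0,0,0,0.64]
    - [0,0,0,0,0,0.72]
    - [0,0,0,0,0,0.8]
    - [0,0,0,0,0,0.88]
    - [0,0,0,0,0,0.95]
    - [0,0,0,0,0,0.95]

```text
time_s: 22.35
position: [0.62, 0.0121, 0.1639]
tcp_rot: [[0.979, -0.205, -0.001], [-0.205, -0.979, 0.0], [-0.001, -0.0, -1.0]]
force: [-1.0, 0.7, 0.6]
opening: 0.324
```

carry_out:
  targets:
    - [0,0,0,0,0,0.03]
    - [0,0,0,0,0,0.06]
    - [0,0,0,0,0,0.09]
    - [0,0,0,0,0,0.12]
    - [0,0,0,0,0,0.15]

```text
time_s: 22.98
position: [0.6199, 0.0123, 0.1641]
tcp_rot: [[0.904, -0.427, -0.001], [-0.427, -0.904, 0.001], [-0.001, -0.0, -1.0]]
force: [-1.8, 1.4, -0.3]
opening: 0.318
```

Run:
```python
from d import *
st()
a=bot.capture("scene");cv2.imwrite("pics/scene9.png",a);cv2.imwrite("pics/s9c.png",cv2.resize(a[170:250,285:365],None,fx=7,fy=7,interpolation=cv2.INTER_CUBIC))
```

```text
t 22.975 dicer [0.0873 0.     0.1641] yaw 334.69909562330594 j [ -9.1925  35.1591  86.8509   0.035   58.0383 106.0899] F [-1.8203  1.4121 -0.2889] M [ 0.0562  0.2833 -0.0285] op 0.3183564951147896
```

View pics/s9c.png

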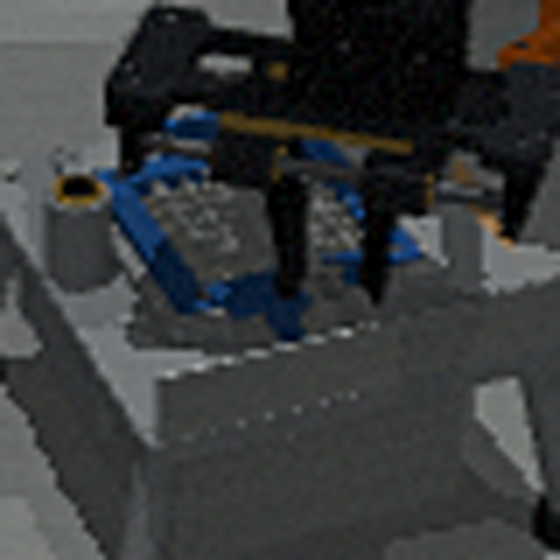

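carry_out:
  targets:
    - [0,0,0,0,0,0.03]
    - [0,0,0,0,0,0.06]
    - [0,0,0,0,0,0.08]

```text
time_s: 23.4
position: [0.62, 0.0123, 0.1643]
tcp_rot: [[0.843, -0.538, -0.0], [-0.538, -0.843, 0.001], [-0.001, -0.0, -1.0]]
force: [-0.4, 0.5, -0.5]
opening: 0.32
```

```bash
python3 -c "
from d import *
st()"
```

```text
t 23.4 dicer [0.0874 0.     0.1643] yaw 327.4638348430871 j [ -9.189   35.1458  86.8415   0.0401  58.0426 113.326 ] F [-0.3924  0.4616 -0.5183] M [0.0593 0.2532 0.0052] op 0.3204699766182795
```

carry_out:
  targets:
    - [0,0,0,0,0,0.02]
    - [0,0,0,0,0,0.04]
    - [0,0,0,0,0,0.06]

```text
time_s: 23.78
position: [0.6201, 0.0123, 0.1643]
tcp_rot: [[0.788, -0.616, -0.0], [-0.616, -0.788, 0.001], [-0.001, -0.0, -1.0]]
force: [-1.1, 0.3, -1.2]
opening: 0.321
```

```bash
python3 -c "
from d import *
st()"
```

```text
t 23.775 dicer [ 0.0875 -0.      0.1643] yaw 321.959092226387 j [ -9.1928  35.143   86.835    0.0434  58.0427 118.8252] F [-1.075   0.2865 -1.2321] M [ 0.1073  0.2556 -0.0158] op 0.3211267248906148
```

carry_out:
  targets:
    - [0,0,0,0,0,0.02]
    - [0,0,0,0,0,0.04]
    - [0,0,0,0,0,0.05]

```text
time_s: 24.15
position: [0.6201, 0.0123, 0.1643]
tcp_rot: [[0.736, -0.677, -0.0], [-0.677, -0.736, 0.001], [-0.001, -0.0, -1.0]]
force: [-0.1, 0.9, -0.5]
opening: 0.319
```

```bash
python3 -c "
from d import *
st()"
```

```text
t 24.15 dicer [0.0875 0.     0.1643] yaw 317.3951875870613 j [ -9.1894  35.1443  86.8371   0.0422  58.0409 123.393 ] F [-0.113   0.8589 -0.4909] M [0.0846 0.2371 0.0114] op 0.3188111586310986
```

carry_out:
  targets:
    - [0,0,0,0,0,0.02]
    - [0,0,0,0,0,0.04]
    - [0,0,0,0,0,0.05]

```text
time_s: 24.52
position: [0.6201, 0.0123, 0.1643]
tcp_rot: [[0.68, -0.733, -0.0], [-0.733, -0.68, 0.001], [-0.001, -0.0, -1.0]]
force: [0.4, -0.2, -0.5]
opening: 0.323
```

```bash
python3 -c "
from d import *
st()"
```

```text
t 24.525 dicer [0.0875 0.     0.1643] yaw 312.82512046057525 j [ -9.191   35.147   86.836    0.0411  58.039  127.9621] F [ 0.4487 -0.2361 -0.5322] M [0.0417 0.1821 0.0003] op 0.32263964340043794
```

carry_out:
  targets:
    - [0,0,0,0,0,0.03]
    - [0,0,0,0,0,0.06]
    - [0,0,0,0,0,0.09]
    - [0,0,0,0,0,0.12]

```text
time_s: 25.02
position: [0.6202, 0.0122, 0.1643]
tcp_rot: [[0.529, -0.849, -0.0], [-0.849, -0.529, 0.001], [-0.001, -0.0, -1.0]]
force: [-0.2, 0.7, -1.0]
opening: 0.319
```

carry_out:
  targets:
    - [0,0,0,0,0,0.03]
    - [0,0,0,0,0,0.06]
    - [0,0,0,0,0,0.09]
    - [0,0,0,0,0,0.12]
    - [0,0,0,0,0,0.14]
    - [0,0,0,0,0,0.14]

```text
time_s: 25.78
position: [0.6202, 0.0122, 0.1643]
tcp_rot: [[0.331, -0.944, -0.0], [-0.944, -0.331, 0.001], [-0.001, -0.0, -1.0]]
force: [-0.5, 0.7, -0.8]
opening: 0.322
```

```bash
python3 -c "
from d import *
st()"
```

```text
t 25.775 dicer [ 0.0876 -0.0001  0.1643] yaw 289.31120707419797 j [ -9.1947  35.147   86.8295   0.0335  58.0312 151.4763] F [-0.4973  0.6547 -0.7533] M [0.0478 0.2041 0.0705] op 0.32163897246969136
```

carry_out:
  targets:
    - [0,0,0,0,0,-0.08]
    - [0,0,-0.05,0,0,-0.12]
    - [0,0,-0.2,0,0,-0.17]
    - [0,0,-0.3,0,0,-0.28]
    - [0,0,-0.3,0,0,-0.39]
    - [0,0,-0.3,0,0,-0.5]
    - [0,0,-0.3,0,0,-0.61]
    - [0,0,-0.3,0,0,-0.72]
    - [0,0,-0.3,0,0,-0.83]
    - [0,0,-0.3,0,0,-0.94]
    - [0,0,-0.3,0,0,-1.0]

```text
time_s: 27.15
position: [0.6206, 0.012, 0.2246]
tcp_rot: [[0.942, 0.334, 0.001], [0.334, -0.942, 0.0], [0.001, 0.0, -1.0]]
force: [0.1, 0.2, -0.1]
opening: 0.321
```

Run:
```python
from d import *
st();go(.0877,0,.226,140)
a=bot.capture("scene");cv2.imwrite("pics/scene10.png",a);cv2.imwrite("pics/s10c.png",cv2.resize(a[170:250,285:365],None,fx=7,fy=7,interpolation=cv2.INTER_CUBIC))
```

```text
t 27.15 dicer [ 0.0879 -0.0004  0.2246] yaw 19.52961331467611 j [-9.203  30.9376 83.78    0.0243 65.22   61.2572] F [ 0.0531  0.1779 -0.0809] M [-0.0645  0.1688  0.0201] op 0.32066633695474983
target [0.6203 0.0123 0.226 ] shares [-0.0009 -0.002  -0.0068] [ 0.0008 -0.0003 -1.3386]
```

View pics/s10c.png

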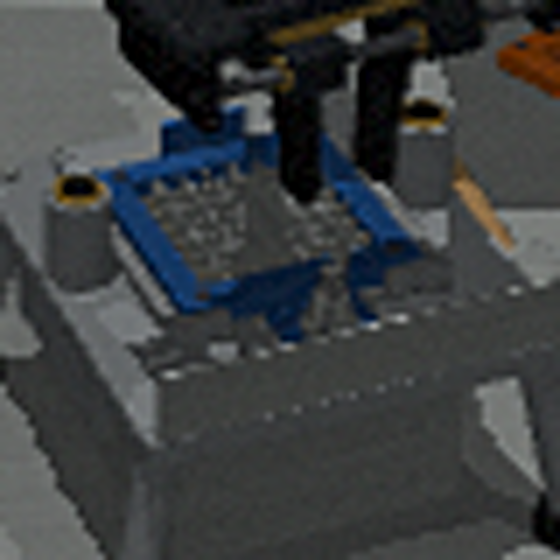

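Run:
```python
from d import *
for f in("scene10","scene8"):
    a=cv2.imread(f"pics/{f}.png")[195:225,315:350]
    outs=[]
    for ang,col in((None,0),(-24-13.4,(0,0,255)),(0,(0,255,0))):
        im=cv2.resize(a,None,fx=10,fy=10,interpolation=cv2.INTER_CUBIC)
        if ang is not None:
            t=np.radians(ang)
            for s in(1,-1):
                for h in(0,np.pi/2,np.pi,-np.pi/2):
                    r=.0215+.011*np.cos(h);z=.1485+.011*np.sin(h)
                    q=proj("scene",F((.088+s*r*np.cos(t),s*r*np.sin(t),z)))
                    cv2.circle(im,(int((q[0]-315+.5)*10),int((q[1]-195+.5)*10)),3,col,-1)
        outs.append(im)
    cv2.imwrite(f"pics/{f}z.png",np.hstack(outs)[:,:800] if 0 else cv2.resize(np.hstack(outs),(795,227)))
a=np.vstack([cv2.imread(f"pics/{f}z.png") for f in("scene10","scene8")]);cv2.imwrite("pics/z.png",a)
```

```text
(no output)
```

View pics/z.png

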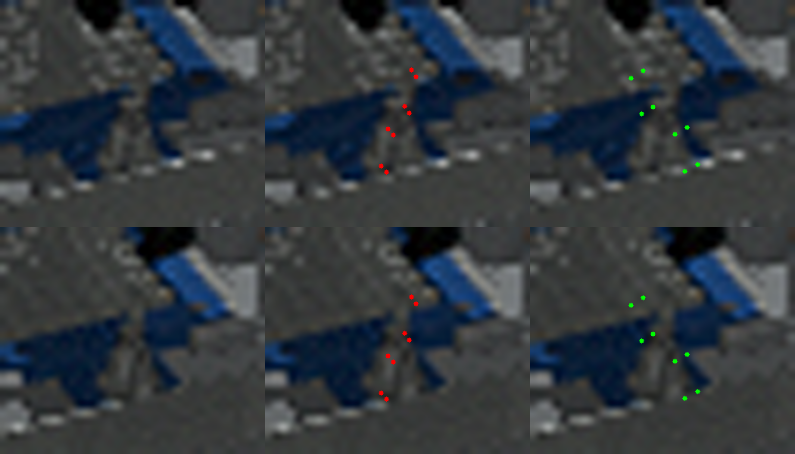

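The markers for −24° world (red) fit the image and those for the stop (green) don't. The nut still has about 143° to go, so I make a third stroke.

carry_out:
  targets:
    - [0,0,0,0,0,-0.11]
    - [0,0,0,0,0,-0.22]
    - [0,0,0,0,0,-0.33]
    - [0,0,0,0,0,-0.44]
    - [0,0,0,0,0,-0.55]
    - [0,0,0,0,0,-0.66]
    - [0,0,0,0,0,-0.77]
    - [0,0,0,0,0,-0.88]
    - [0,0,0,0,0,-0.99]

```text
time_s: 28.32
position: [0.6209, 0.0119, 0.2249]
tcp_rot: [[-0.325, 0.946, 0.002], [0.946, 0.325, 0.0], [-0.001, 0.002, -1.0]]
force: [0.6, -0.1, -0.0]
opening: 0.321
```

carry_out:
  targets:
    - [0,0,0,0,0,-0.11]
    - [0,0,0,0,0,-0.22]
    - [0,0,0,0,0,-0.33]
    - [0,0,0,0,0,-0.44]
    - [0,0,0.02,0,0,-0.53]
    - [0,0,0.1,0,0,-0.53]
    - [0,0,0.18,0,0,-0.53]
    - [0,0,0.26,0,0,-0.53]
    - [0,0,0.3,0,0,-0.53]
    - [0,0,0.31,0,0,-0.53]

```text
time_s: 29.58
position: [0.6207, 0.012, 0.1619]
tcp_rot: [[-0.918, 0.396, 0.0], [0.396, 0.918, 0.0], [-0.0, 0.0, -1.0]]
force: [-0.0, 0.8, -0.3]
opening: 0.321
```

```bash
python3 -c "
from d import *
st();go(.0877,0,.163,75)"
```

```text
t 29.575 dicer [ 0.088  -0.0004  0.1619] yaw 156.6520977595497 j [ -9.2038  35.3462  86.8908   0.0226  57.7381 -75.8679] F [-0.0201  0.7741 -0.2757] M [-0.048   0.0104  0.0406] op 0.32082959962326707
target [0.6203 0.0123 0.163 ] shares [ 0.0022  0.0009 -0.0055] [ 0.0004 -0.      0.9072]
```

carry_out:
  targets:
    - [0,0,0,0,0,0.08]
    - [0,0,0,0,0,0.16]
    - [0,0,0,0,0,0.24]
    - [0,0,0,0,0,0.32]
    - [0,0,0,0,0,0.4]
    - [0,0,0,0,0,0.48]
    - [0,0,0,0,0,0.56]
    - [0,0,0,0,0,0.64]
    - [0,0,0,0,0,0.72]
    - [0,0,0,0,0,0.8]
    - [0,0,0,0,0,0.88]
    - [0,0,0,0,0,0.96]
    - [0,0,0,0,0,1.0]

```text
time_s: 31.2
position: [0.6207, 0.0115, 0.1623]
tcp_rot: [[0.398, 0.917, 0.001], [0.917, -0.398, -0.001], [-0.0, 0.001, -1.0]]
force: [0.3, -1.4, -0.7]
opening: 0.321
```

carry_out:
  targets:
    - [0,0,0,0,0,0.08]
    - [0,0,0,0,0,0.16]
    - [0,0,0,0,0,0.24]
    - [0,0,0,0,0,0.32]
    - [0,0,0,0,0,0.4]
    - [0,0,0,0,0,0.48]
    - [0,0,0,0,0,0.56]
    - [0,0,0,0,0,0.64]
    - [0,0,0,0,0,0.72]
    - [0,0,0,0,0,0.8]
    - [0,0,0,0,0,0.86]
    - [0,0,0,0,0,0.9]
    - [0,0,0,0,0,0.9]

```text
time_s: 32.83
position: [0.6203, 0.0117, 0.1625]
tcp_rot: [[0.968, -0.249, 0.0], [-0.249, -0.968, -0.0], [0.0, 0.0, -1.0]]
force: [-1.0, 0.6, -0.9]
opening: 0.318
```

```bash
python3 -c "
from d import *
st();go(.0877,0,.163,-30)"
```

```text
t 32.825 dicer [ 0.0876 -0.0006  0.1625] yaw 345.55548890692836 j [-9.213  35.29   86.895  -0.033  57.8103 95.2491] F [-1.0469  0.5878 -0.9467] M [ 0.0949  0.3731 -0.0253] op 0.3184159811819979
target [0.6203 0.0123 0.163 ] shares [-0.0009 -0.003  -0.0026] [ 0.0003 -0.0001  0.1728]
```

carry_out:
  targets:
    - [0,0,0,0,0,0.025]
    - [0,0,0,0,0,0.05]
    - [0,0,0,0,0,0.075]
    - [0,0,0,0,0,0.1]
    - [0,0,0,0,0,0.12]
    - [0,0,0,0,0,0.13]

```text
time_s: 33.58
position: [0.6203, 0.0118, 0.1625]
tcp_rot: [[0.898, -0.441, -0.0], [-0.441, -0.898, -0.0], [0.0, 0.0, -1.0]]
force: [-0.0, 1.1, -0.2]
opening: 0.32
```

```bash
python3 -c "
from d import *
st()"
```

```text
t 33.575 dicer [ 0.0875 -0.0005  0.1625] yaw 333.84020477371575 j [ -9.2068  35.2832  86.8969  -0.0246  57.822  106.966 ] F [-0.0122  1.126  -0.1558] M [0.14   0.3704 0.0354] op 0.32017374418053485
```

carry_out:
  targets:
    - [0,0,0,0,0,0.02]
    - [0,0,0,0,0,0.04]
    - [0,0,0,0,0,0.04]

```text
time_s: 33.95
position: [0.6203, 0.0118, 0.1626]
tcp_rot: [[0.868, -0.497, 0.0], [-0.497, -0.868, -0.0], [0.0, 0.0, -1.0]]
force: [-1.2, 0.1, -0.0]
opening: 0.321
```

```bash
python3 -c "
from d import *
st()"
```

```text
t 33.95 dicer [ 0.0876 -0.0005  0.1626] yaw 330.2234198208975 j [ -9.2078  35.2826  86.8923  -0.0227  57.8184 110.5809] F [-1.2413  0.0554 -0.0241] M [0.1339 0.3527 0.0364] op 0.32116799634944704
```

Yaw is now −29.8°. I expect the stop near −34 to −40°, so I take small steps.

carry_out:
  targets:
    - [0,0,0,0,0,0.015]
    - [0,0,0,0,0,0.03]
    - [0,0,0,0,0,0.03]

```text
time_s: 34.33
position: [0.6204, 0.0118, 0.1626]
tcp_rot: [[0.843, -0.537, 0.0], [-0.537, -0.843, -0.0], [0.0, 0.0, -1.0]]
force: [-1.1, 0.5, 0.2]
opening: 0.318
```

```bash
python3 -c "
from d import *
st()"
```

```text
t 34.325 dicer [ 0.0876 -0.0005  0.1626] yaw 327.5106083667844 j [ -9.2067  35.2809  86.8908  -0.024   57.8141 113.2955] F [-1.1081  0.5208  0.1864] M [0.1785 0.2814 0.0283] op 0.3184978482724304
```

carry_out:
  targets:
    - [0,0,0,0,0,0.015]
    - [0,0,0,0,0,0.03]
    - [0,0,0,0,0,0.03]

```text
time_s: 34.7
position: [0.6202, 0.0122, 0.1625]
tcp_rot: [[0.817, -0.576, -0.0], [-0.576, -0.817, 0.0], [-0.0, 0.0, -1.0]]
force: [-2.0, 2.0, 0.0]
opening: 0.322
```

```bash
python3 -c "
from d import *
st()"
```

```text
t 34.7 dicer [ 0.0875 -0.0001  0.1625] yaw 324.80578513211935 j [ -9.1884  35.2813  86.905    0.0076  57.8323 116.0018] F [-2.0145  2.0316  0.0428] M [0.4056 0.4308 0.0972] op 0.32203355894713276
```

carry_out:
  targets:
    - [0,0,0,0,0,0.01]
    - [0,0,0,0,0,0.015]

```text
time_s: 34.95
position: [0.6201, 0.0122, 0.1625]
tcp_rot: [[0.803, -0.596, -0.0], [-0.596, -0.803, 0.0], [-0.0, 0.0, -1.0]]
force: [-0.2, 3.0, 0.4]
opening: 0.321
```

```bash
python3 -c "
from d import *
st()"
```

```text
t 34.95 dicer [ 0.0875 -0.0001  0.1625] yaw 323.447313015872 j [ -9.1814  35.2785  86.9067   0.0029  57.8365 117.3697] F [-0.2174  2.9961  0.3973] M [0.3844 0.4554 0.2485] op 0.32054745428782266
```

Mz rose from 0.03 to 0.25 N·m within about 4° of commanded turning. That is the firm stop, at the predicted angle. Now I back off, lift and clear away.

carry_out:
  targets:
    - [0,0,0,0,0,-0.06]
    - [0,0,0,0,0,-0.16]
    - [0,0,-0.06,0,0,-0.24]
    - [0,0,-0.22,0,0,-0.26]
    - [0,0,-0.42,0,0,-0.26]
    - [0,0,-0.5,0,0,-0.26]

```text
time_s: 35.7
position: [0.6222, 0.0113, 0.2655]
tcp_rot: [[0.974, -0.228, 0.006], [-0.228, -0.974, -0.002], [0.007, 0.0, -1.0]]
force: [0.1, 0.1, -0.3]
opening: 0.324
```

```bash
python3 -c "
from d import *
st();go(-.1,0,.262,-13)"
```

```text
t 35.7 dicer [ 0.0893 -0.0015  0.2655] yaw 346.80435183101923 j [-9.2151 28.4417 81.224  -0.0523 69.9575 93.9984] F [ 0.1456  0.1112 -0.3007] M [-0.0616  0.205   0.0276] op 0.32375441361505136
target [ 0.4377 -0.0312  0.262 ] shares [-0.8498  0.4171  0.0121] [ 0.0003 -0.0042 -0.0022]
```

carry_out:
  targets:
    - [-0.15,0.07,0,0,0,0]
    - [-0.35,0.16,0,0,0,0]
    - [-0.55,0.25,0,0,0,0]
    - [-0.75,0.35,0,0,0,0]
    - [-0.85,0.41,0,0,0,0]
    - [-0.85,0.41,0,0,0,0]
    - [-0.85,0.41,0,0,0,0]

```text
time_s: 36.58
position: [0.4393, -0.0302, 0.2646]
tcp_rot: [[0.973, -0.229, 0.008], [-0.229, -0.973, -0.002], [0.009, 0.001, -1.0]]
force: [0.6, -0.5, 0.2]
opening: 0.319
```

Run:
```python
from d import *
st()
for n in("top","scene"): cv2.imwrite(f"pics/{n}11.png",bot.capture(n))
a=cv2.imread("pics/scene11.png")[190:240,300:350];b=cv2.imread("pics/top11.png")[140:190,290:340]
A=cv2.resize(a,(400,400),interpolation=cv2.INTER_CUBIC);B=cv2.resize(b,(400,400),interpolation=cv2.INTER_CUBIC)
for n,I,ox,oy in(("scene",A,300,190),("top",B,290,140)):
    for s in(1,-1):
        q=proj(n,F((.088+s*.0325,0,.1475)));cv2.circle(I,(int((q[0]-ox+.5)*8),int((q[1]-oy+.5)*8)),3,(0,0,255),-1)
    q=proj(n,F((.06,.045,.132)));cv2.circle(I,(int((q[0]-ox+.5)*8),int((q[1]-oy+.5)*8)),3,(0,255,0),-1)
cv2.imwrite("pics/fin.png",np.hstack([A,B]))
```

```text
t 36.575 dicer [-0.0982  0.0006  0.2646] yaw 346.7777165895319 j [-18.538   13.8601 106.0211   0.0177  59.6291  84.6756] F [ 0.6171 -0.4645  0.2362] M [-0.0186  0.2121  0.0541] op 0.31871077250818725
```

View pics/fin.png

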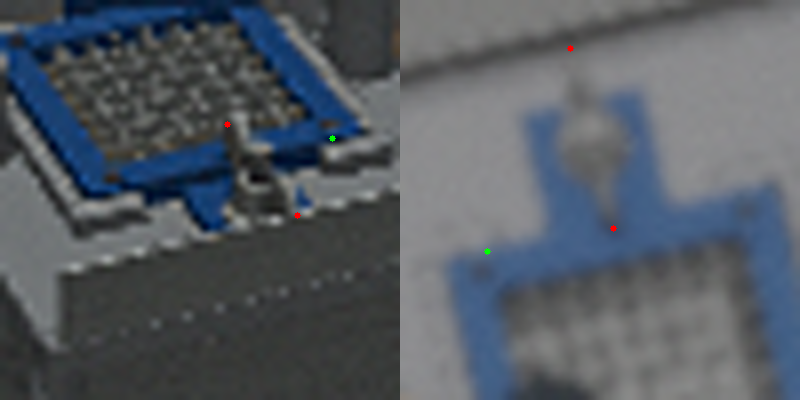

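View pics/top11.png

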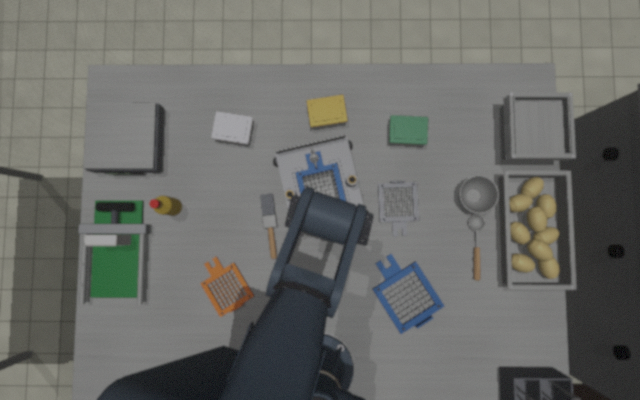

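The final pictures show the wings along dicer x: the line from (612,225) to (578,80) in the crop gives about 13° world, and the dicer yaw is 13.4°. The frame rear edge is at the home mark, the other things have not moved, and the hand is clear.

```bash
python3 -c "
from d import *
print(bot.hand_in());st()"
```

```text
the job is handed in; nothing more can be done
None
the job is handed in; nothing more can be done
```

The grid is home and the wing nut is fully down. I handed the job in at about 36.7 s of the 61 s allowed, with the hand clear. No verdict came back, so this rests on my own checks.

- **Grid:** I pushed the front tab with the shut fingertips. The grid moved about 21.5 mm and then stayed put while the push rose to about 10 N. With the fingers still against the tab, the top picture put the frame's rear edge at +60 mm in dicer x, its home position. In the last pictures it was still on that mark by eye.
- **Nut:** I turned it with three light wrist strokes, the jaws set to about 28 mm around the stud so both fingers pushed the wings together. I backed off as soon as the torque climbed to 0.25 N·m, about 14 N at the wings by my estimate. In the last pictures the wings lie at about 13° against the dicer's 13.4°.
- **Other things:** nothing else on the counter looks moved between the first and last pictures, compared by eye.

**Disagreements:**
- The starting wing angle fitted two turn counts. I treated the lower one as possible until no stop appeared there. A picture then showed about 143° still to go.
- At home, the fingers sat about 1.6 mm short of where I expected them. That is within the calibration error, and the camera reading agreed with home.

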